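# Turn the desk stand to bring the ink to the sheet

## Robot

A 6-joint arm with a two-finger parallel gripper is mounted at the origin on the work surface. World frame = base frame: x ahead of the robot, y to its left, z up, the work surface at z = 0. Lengths are in m, angles in rad, forces in N, time in s.
With the tool pointing down it reaches from about 0.375 to 0.925 m from the base axis. Payload 5.7 kg.
Tool frame: the origin (TCP) lies midway between the tips of the shut fingers; the grasp point (between the pads) lies 19 mm behind it; z points along the fingers, y is the line along which they close (so a half turn about z gives the same grasp; the last joint's range is limited). The gripper opens to 88 mm and grips with 3 to 60 N. Pads are 20 mm wide; open, the fingers measure 115 mm over their backs; the gripper's body (75 mm by 178 mm) begins 61 mm behind the grasp point.
Start: joints at [-1.224, 0.359, 1.51, -0, 1.272, -0.115], TCP at [0.267, -0.537, 0.223] pointing down, gripper open.
Joint ranges: [-2.97, 2.97], [-1.01, 2.36], [0.21, 2.38], [-0.96, 4.11], [0.2, 2.71], [-2.98, 2.98]. Speed limits (rad/s): [2.39, 2.39, 3.14, 3.14, 3.14, 3.14].

## Interface

Orientations are given as a unit quaternion [x, y, z, w].
In Python, from bench import move_ptp, servo_line, goto_joints, move_gripper, sleep, inverse_kinematics, capture, PlanningError, close_job, spot_in, silhouettes, current_clock, current_joint_pos, current_qvel, current_joint_torque, current_position, current_orientation, current_force, current_torque, current_finger_gap, current_grip_force gives the robot as it stands. Calls block until the motion is done:
- move_ptp(position, orientation): joint-space move of the TCP to a pose.
- servo_line(position, orientation=None, rate=0.15, contact_N=None): straight line of the TCP; orientation=None keeps the orientation; rate is the mean speed in m/s. With contact_N (N) it stops when the force on the tool has changed by that much, and returns True; else False.
- goto_joints(angles): joint-space move.
- move_gripper(opening): finger opening in m; the grip force is fixed at half the most; returns when the fingers have stopped.
- sleep(seconds).
- inverse_kinematics(position, orientation): joint angles nearest the present ones, or None.
- capture(name): name is "scene" or "top" or "wrist"; returns a dict with "image" (400x640x3 uint8, blue, green, red), "range_z" (400x640 float32, m along the optical axis (not along the pixel's ray), 0 where there is no reading), "intrinsics" (3x3 intrinsics, pixels), "R" (3x3) and "t" (3): a world point X has camera coordinates R X + t. Camera axes: x right, y down, z forward; pixel columns grow to the right and rows downward; lengths in m; the calibration is good to about 2 mm. A picture is of the moment at which its call begins.
A pose or a line that the arm cannot do raises PlanningError and nothing moves.
- close_job(): hands the job in; it is judged then, once.
Trained networks look in the newest picture that a camera, given by its name, has taken for a name from the list of things; names that differ only in an ending like _2 or _b are one class to them, and where a whole thing is asked for, a point or a joint stands for the part that bears it (a point fixed in the world has none). Each returns a list of dicts, best first, with "conf" (0 to 1); they miss things now and then, are a little off and sometimes report something else, mostly with a low value. They report only what shows in the picture. A call takes as long as a camera call. They do not tell look-alikes from the thing itself.
- spot_in(camera, query): "xy" ([column, row] in pixels, amid what is visible of it).
- silhouettes(camera, query): "region" (400x640 bool, what is visible of it) and "xy" ([column, row] in pixels, amid what is visible of it).
Readings, each from a call of its own:
- current_clock(): time.
- current_joint_pos(): joint angles.
- current_qvel(): joint speeds.
- current_joint_torque(): joint torques, N m.
- current_position(): TCP position.
- current_orientation(): TCP orientation.
- current_force(): force on the tool from outside, world axes, zero at the start.
- current_torque(): the same for the moment, N m.
- current_finger_gap(): finger opening in m.
- current_grip_force(): force on a finger pad.
Only numpy, scipy, OpenCV 4.12 (cv2) and the standard library are available. Lean on these libraries where they do the work, as an engineer would, in place of code of your own. Each camera call takes 0.05 s, during which the arm holds its last target. There are 200 camera calls.

## Task

Get the ink ready for writing: with a fingertip, gently push one of the desk stand's arms to turn the stand until the tray with the ink bottle stands centred over the cork spill pad beside the sheet. Do not touch or lift the bottle, cup or paste pot riding in the trays, do not grip or force the stand, and leave everything else on the table as it is.

Things in the scene. Friction and masses are not known exactly. Their poses are not given: they have to be found in the camera images.
- stand: turning part of the low desk stand: steel hub (40 mm across, top 62 mm high) and three straight aluminium arms, each with a round tray at its end. Origin on the upright turning axis at table height; z up; x along the first arm, the others at +120 and +240 degrees about z. Turns either way without stops, needs about 1.7 N at 70 mm from the axis, stays where left; cannot be lifted
- stand_base: fixed wooden foot under the stand, 110 mm across, 18 mm high; origin on the stand's axis at table height. The arms above it are flat bars 10 mm wide, underside 32 mm and top 54 mm above the table, bare from 20 to 98 mm from the axis; trays are 64 mm across, rim top 48 mm high, centred 130 mm from the axis
- pad_mid (a point): middle of the upper face (3 mm above the table) of the square cork spill pad, 90 x 90 mm, fixed to the table beside the writing sheet; its middle lies 130 mm from the stand's axis, so a tray can stand centred over it; the point's x axis points away from the stand's axis
- ink: the ink bottle: round amber glass, 50 mm across, with shoulders, a narrower neck and a black cap 31 mm across, 42 mm high in all; loose in one of the three trays (which one varies), its top 83 mm above the table. Origin at the centre of its underside, 41 mm above the table; z up
- cup: open white ceramic water cup, 50 mm across, 36 mm high, loose in another tray; origin at the centre of its underside
- paste: low white lidded porcelain seal-paste pot, 53 mm across, 23 mm high, loose in the third tray; origin at the centre of its underside
- seal_a: bystander: square stone seal, 24 x 24 x 55 mm, standing; origin at the centre of its underside
- seal_b: bystander: square stone seal with a ball top, 30 x 30 x 69 mm, standing; origin at the centre of its underside
- inkstone: bystander: dark grey inkstone slab with a hollow, 130 x 90 x 22 mm; origin at the centre of its underside
- inkstick: bystander: small dark brown ink stick 80 x 22 x 14 mm lying flat on the table under the sweep of the stand's trays (which pass 22 mm above it); origin at the centre of its underside
- phone: bystander: phone lying flat, 150 x 72 x 9 mm; origin at the centre of its underside
- brush: bystander: writing brush lying on the table, 210 mm long, 11 mm high; origin at the centre of its underside
- weight: bystander: dark wooden paperweight bar, 200 x 26 x 16 mm, on the writing sheet; origin at the centre of its underside
There are look-alikes about, which are no part of the job. Leave any green or turquoise look-alike of the cup alone.

How it is judged:
By the outcome, as a careful person would: the job done as asked, in the order asked, and still so for the second after the job is handed in, with the robot touching nothing.
It also fails if it takes over 48 s, if anything falls off the work surface, if the arm or the gripper's body presses on something with over 40 N, if the wrist force passes 120 N, or if a joint passes its speed limit or range.

## Working session

There is one attempt and no reset: what is moved stays moved. The work goes in short steps, each a Python script; the robot and the scene stay as the last script left them, time stands still between calls to the robot, and variables do not carry over. Pictures are saved under pics/ and viewed, at most 10 in all, crops included, and the job is handed in when it is done.

```bash
mkdir -p pics
cat > h.py <<'E'
import numpy as np, cv2
from bench import *
def w(c,xy,z=None):
    u,v=xy; r=np.linalg.inv(c["intrinsics"])@[u,v,1]
    if z is None:
        d=c["range_z"][int(round(v)),int(round(u))]; return c["R"].T@(r*d-c["t"])
    o=-c["R"].T@c["t"]; k=c["R"].T@r; return o+k*(z-o[2])/k[2]
E
python3 - <<'E'
from h import *
for n in ("top","scene"):
    c=capture(n); cv2.imwrite(f"pics/{n}0.png",c["image"])
    for q in ("stand","stand_base","ink","cup","paste","pad_mid","seal_a","seal_b","inkstick","inkstone","phone","brush","weight"):
        try:
            for s in spot_in(n,q)[:3]: print(n,q,np.round(s["xy"]),round(s["conf"],2),np.round(w(c,s["xy"]),3))
        except Exception as e: print(q,e)
print(current_clock())
E
```

```text
top stand [323. 232.] 0.83 [ 0.508 -0.053  0.066]
top stand_base [312. 238.] 0.92 [ 0.495 -0.022  0.02 ]
top stand_base [185. 314.] 0.49 [0.297 0.318 0.015]
top ink [187. 316.] 0.59 [0.291 0.313 0.016]
top ink [347. 193.] 0.57 [ 0.61  -0.117  0.08 ]
top cup [275. 227.] 0.83 [0.525 0.075 0.045]
top cup [258. 162.] 0.7 [ 0.714  0.128 -0.   ]
top cup [238. 207.] 0.69 [0.587 0.182 0.006]
top paste [345. 277.] 0.71 [ 0.391 -0.11   0.065]
top pad_mid [214. 300.] 0.95 [0.333 0.243 0.004]
top seal_a [377. 280.] 0.53 [ 0.381 -0.195  0.053]
top seal_a [344. 278.] 0.36 [ 0.387 -0.106  0.061]
top seal_b [377. 280.] 0.53 [ 0.381 -0.195  0.053]
top seal_b [344. 278.] 0.36 [ 0.387 -0.106  0.061]
top inkstick [365. 229.] 0.67 [ 0.521 -0.17   0.019]
top inkstick [333. 229.] 0.62 [ 0.52  -0.081  0.019]
top inkstone [420. 215.] 0.68 [ 0.56  -0.324  0.011]
top phone [488. 243.] 0.92 [ 0.48  -0.512  0.01 ]
top brush [324. 171.] 0.59 [ 0.688 -0.059 -0.008]
top weight [185. 316.] 0.84 [0.291 0.319 0.016]
scene stand [315. 196.] 0.82 [ 0.526 -0.043  0.037]
scene stand [277. 170.] 0.3 [ 0.394 -0.198  0.026]

[... 175 characters left out ...]
. 195.] 0.71 [0.546 0.08  0.075]
scene cup [389. 227.] 0.7 [0.608 0.176 0.034]
scene cup [362. 252.] 0.55 [0.689 0.118 0.003]
scene paste [303. 167.] 0.45 [ 0.413 -0.107  0.061]
scene pad_mid [417. 192.] 0.67 [0.374 0.245 0.002]
scene seal_a [240. 226.] 0.58 [ 0.703 -0.196  0.037]
scene seal_b [240. 226.] 0.58 [ 0.703 -0.196  0.037]
scene inkstone [218. 200.] 0.56 [ 0.581 -0.317  0.015]
scene phone [175. 176.] 0.68 [ 0.485 -0.513  0.007]
scene phone [290. 244.] 0.45 [ 0.697 -0.067 -0.002]
scene phone [444. 181.] 0.18 [0.313 0.323 0.017]
scene brush [315. 194.] 0.63 [ 0.525 -0.043  0.044]
scene brush [291. 233.] 0.53 [ 0.666 -0.072  0.01 ]
scene weight [441. 181.] 0.85 [0.311 0.315 0.013]
1.4
```

View pics/top0.png

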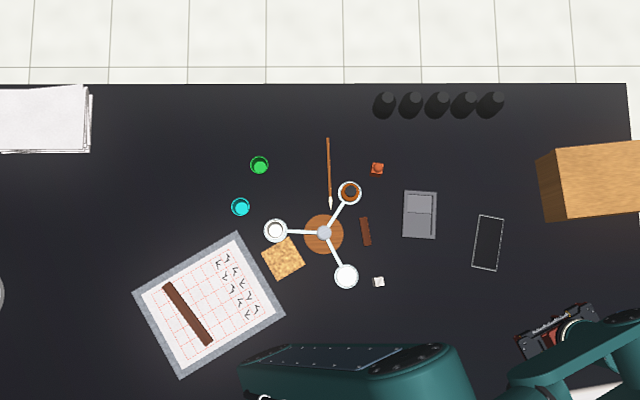

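View pics/scene0.png

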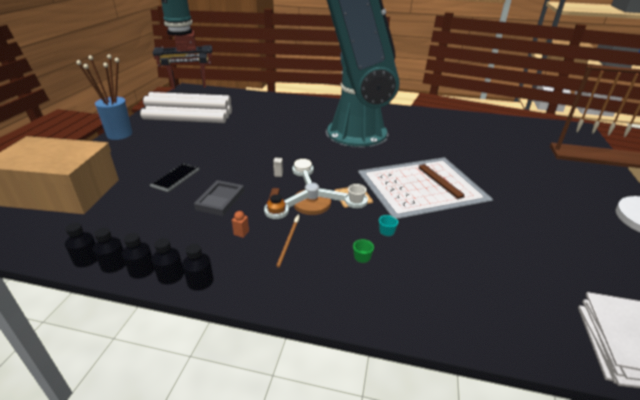

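The top view shows the hub at (323,232). The ink tray is at (349,193), the cup tray at (275,230), the paste tray at (346,277) and the cork pad at about (283,258).
- **Ink look-alikes:** the five black bottles at (383–490,105) and the dark paperweight. I choose (349,193), the amber bottle with a black cap that sits in a tray.
- **Cup look-alikes:** the green one at (259,165) and the turquoise one at (240,207), both left alone. The paste pot's only likely confusion is the white seal at (378,281).

Next is a closer look from above with the wrist camera.

Run:
```python
from h import *
q=current_orientation(); print(q)
move_ptp([0.47,-0.05,0.36],q)
c=capture("wrist"); cv2.imwrite("pics/w1.png",c["image"])
print("cam",-c["R"].T@c["t"])
for s in ("stand","stand_base","ink","cup","paste","pad_mid"):
    for d in silhouettes("wrist",s)[:2]:
        m=d["region"]; (x,y),r=cv2.minEnclosingCircle(np.argwhere(m)[:,::-1].astype(np.float32).reshape(-1,1,2))
        print(s,np.round(d["xy"]),round(d["conf"],2),np.round(w(c,d["xy"]),3),(round(x),round(y),round(r)),m.sum())
c=capture("top");i=cv2.resize(c["image"][140:300,220:400],None,fx=4,fy=3.7,interpolation=2)
print(current_clock(),current_joint_pos())
```

```text
[ 9.73458526e-01  2.28863483e-01 -6.12235389e-06 -6.79634640e-05]
cam [ 0.53758719 -0.01737331  0.52167511]
stand_base [324. 126.] 0.74 [ 0.519 -0.036  0.017] (333, 136, 37) 3081
ink [420.  91.] 0.75 [ 0.614 -0.123  0.082] (419, 91, 22) 1319
cup [207.  15.] 0.62 [0.582 0.178 0.003] (206, 13, 23) 1099
paste [333. 228.] 0.73 [ 0.396 -0.111  0.064] (333, 228, 18) 980
pad_mid [122. 148.] 0.95 [0.349 0.231 0.001] (134, 136, 150) 35096
pad_mid [377. 253.] 0.53 [ 0.388 -0.193  0.053] (376, 253, 15) 445
3.7667 [-2.52859455e-01  6.66122034e-02  1.55711290e+00  9.38953670e-05
  1.51808789e+00  8.56586794e-01]
```

View pics/w1.png

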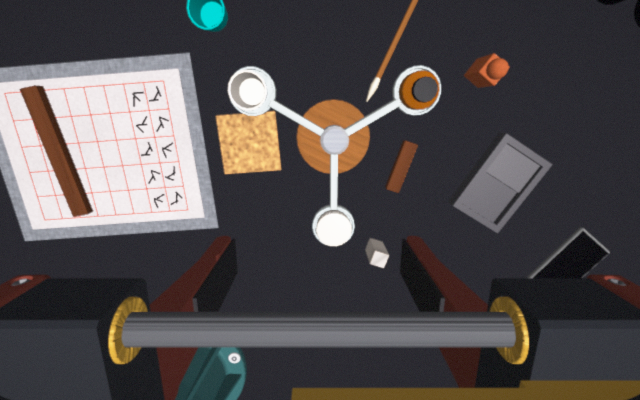

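The wrist view shows the hub at (335,140), the ink bottle (amber, black cap) at (420,90), the white cup at (250,90), the paste pot at (333,226) and the cork pad at (249,142). Next I measure them from depth and colour.

```bash
cat >> h.py <<'E'
def cloud(c):
    v,u=np.mgrid[:400,:640]; d=c["range_z"]
    p=np.stack([u,v,np.ones_like(u)],-1)@np.linalg.inv(c["intrinsics"]).T*d[...,None]
    P=(p-c["t"])@c["R"]; P[d==0]=np.nan; return P
def top(P,g,r,zl,zh):
    m=(np.hypot(P[...,0]-g[0],P[...,1]-g[1])<r)&(P[...,2]>zl)&(P[...,2]<zh)
    if m.sum()<5: return None
    (x,y),rr=cv2.minEnclosingCircle(P[m][:,:2].astype(np.float32).reshape(-1,1,2)*1000)
    return np.r_[x,y]/1000,round(rr/1000,4),int(m.sum()),P[m].mean(0)
def ang(v): return np.degrees(np.arctan2(v[1],v[0]))
E
cat > meas.py <<'E'
from h import *
c=capture("wrist"); P=cloud(c); 
for n,px,r,zl,zh in (("hub",(335,140),.03,.057,.07),("ink",(424,90),.03,.076,.092),("paste",(333,226),.04,.058,.07),("cup",(250,90),.04,.068,.085)):
    print(n,top(P,w(c,px),r,zl,zh))
h=cv2.cvtColor(c["image"],cv2.COLOR_BGR2HSV); m=cv2.inRange(h,(10,60,110),(30,255,255)); m[:100]=0;m[185:]=0;m[:,:212]=0;m[:,285:]=0
m=cv2.morphologyEx(m,cv2.MORPH_CLOSE,np.ones((5,5)))
r=cv2.minAreaRect(max(cv2.findContours(m,0,1)[0],key=cv2.contourArea)); print(r)
b=[w(c,q,.003) for q in cv2.boxPoints(r)]; print(np.round(b,3)); print("pad",np.mean(b,0),[np.linalg.norm(b[i]-b[i-1]) for i in range(4)])
m=cv2.inRange(h,(5,80,60),(20,255,200)); m[:95]=0;m[180:]=0;m[:,:290]=0;m[:,375:]=0
k=np.argwhere(m)[:,::-1]; B=np.array([w(c,q,.018)[:2] for q in k]);print("base",(B.max(0)+B.min(0))/2,np.ptp(B,axis=0))
E
python3 meas.py
```

```text
hub (array([ 0.51046887, -0.05600005]), 0.0199, 649, array([ 0.5107226 , -0.05548004,  0.06134293]))
ink (array([ 0.61897266, -0.12710564]), 0.0156, 517, array([ 0.61844792, -0.1263998 ,  0.0827859 ]))
paste (array([ 0.39465176, -0.11399237]), 0.0263, 930, array([ 0.39544965, -0.11336078,  0.06321219]))
cup (array([0.51783289, 0.07369402]), 0.0248, 407, array([0.51752872, 0.07740271, 0.07533829]))
((248.49996948242188, 142.5), (61.19478988647461, 60.19975280761719), 84.2894058227539)
[[ 0.461  0.119  0.003]
 [ 0.509  0.041  0.003]
 [ 0.429 -0.006  0.003]
 [ 0.377  0.075  0.003]]
pad [0.44384706 0.05726536 0.003     ] [np.float64(0.093733521950712), np.float64(0.09148765689172654), np.float64(0.09302149156594461), np.float64(0.09617548371617785)]
base [ 0.510587   -0.05520929] [0.11053283 0.11028741]
```

Everything agrees: ink radius 130 mm at −33°, cup arm at 87°, paste arm at −153°, and pad radius 131 mm at 121°. The stand needs about +154°. I'll push the cup arm from its clockwise side with shut fingers, tip at z=36 mm and radius 65 mm, turning the tool along with the arm. I stop short first to check.

```bash
cat >> h.py <<'E'
from scipy.spatial.transform import Rotation as R_
HUB=np.array([.5105,-.0557])
def pose(a,gap=0,z=.036,r=.065,off=.015):
    """finger behind (cw of) an arm at a deg, face gap from the arm; tool x along -tangent... x at a-90"""
    A=np.radians(a); u=np.array([np.cos(A),np.sin(A)]); t=np.array([-u[1],u[0]])
    p=HUB+r*u-(off+gap)*t; X=np.r_[-t,0]; Z=np.array([0,0,-1.]); Y=np.cross(Z,X)
    return np.r_[p,z],R_.from_matrix(np.c_[X,Y,Z]).as_quat()
E
python3 - <<'E'
from h import *
a0=86.8
wp=[pose(a0,.015,.13),pose(a0,.015)]+[pose(a) for a in np.arange(a0,a0+160,20)]
for p in wp:
    j=inverse_kinematics(*p); print(np.round(p[0],3),None if j is None else np.round(j,2))
    if j is None: raise SystemExit
move_gripper(0.0)
move_ptp(*wp[0]); servo_line(*wp[1],rate=.08)
print(current_force())
servo_line(*pose(a0,0.001),rate=.03)
for a in np.linspace(a0,a0+132,8)[1:]:
    s=servo_line(*pose(a),rate=.035,contact_N=20); print(round(a),s,np.round(current_force(),1),current_clock())
    if s: break
c=capture("top"); cv2.imwrite("pics/t2.png",cv2.resize(c["image"][130:310,190:430],None,fx=3,fy=3))
E
```

```text
[0.544 0.008 0.13 ] [-0.11  0.38  1.74 -0.    1.02  1.51]
[0.544 0.008 0.036] [-0.11  0.52  1.81 -0.    0.81  1.51]
[0.529 0.008 0.036] [-0.11  0.5   1.85 -0.    0.79  1.51]
[0.506 0.011 0.036] [-0.12  0.48  1.9  -0.    0.76  1.16]
[0.484 0.005 0.036] [-0.13  0.46  1.95 -0.    0.74  0.8 ]
[ 0.464 -0.008  0.036] [-0.17  0.44  1.99 -0.    0.71  0.41]
[ 0.451 -0.026  0.036] [-0.21  0.43  2.02 -0.    0.7   0.02]
[ 0.444 -0.049  0.036] [-0.26  0.43  2.03 -0.    0.69 -0.38]
[ 0.446 -0.072  0.036] [-0.31  0.43  2.02 -0.    0.7  -0.78]
[ 0.455 -0.093  0.036] [-0.35  0.44  1.99 -0.    0.71 -1.17]
[-0.74907652  0.29752759 -0.37178129]
106 False [-0.2  0.1 -0.2] 8.875
125 False [ 0.2 -0.6 -0.1] 9.65
143 False [ 0.9  0.7 -0.1] 10.425
162 False [-0.9 -0.6  0.7] 11.2
181 False [ 0.6  0.4 -0.6] 11.975
200 False [0.7 0.1 0. ] 12.75
219 False [ 0.3 -0.3 -0.4] 13.525
```

View pics/t2.png

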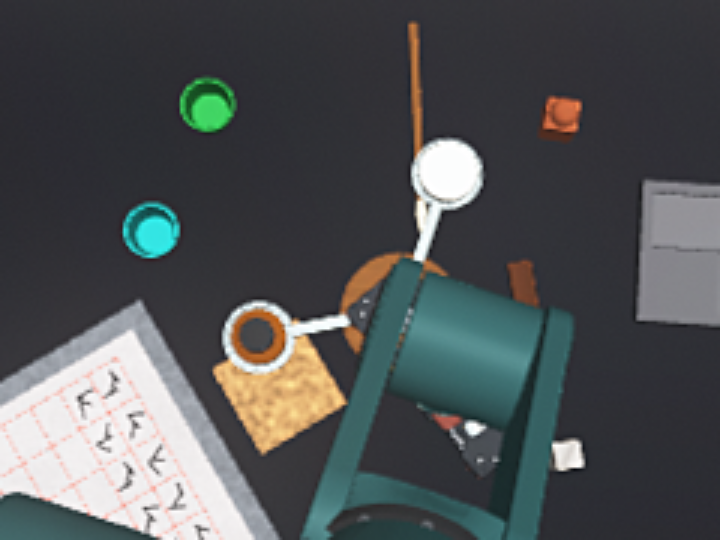

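The stand turned as planned. The ink tray is now at crop (258,338), just short of the pad at (280,385), with all three loads still in their trays. I measure the remaining angle with the top camera and finish.

```bash
cat >> h.py <<'E'
def inkang():
    c=capture("top"); P=cloud(c); m=(P[...,2]>.074)&(P[...,2]<.095)&(np.hypot(P[...,0]-.47,P[...,1]-.07)<.09)&(c["image"].max(-1)<75)
    p=P[m].mean(0); v=p[:2]-HUB; print("ink",np.round(p,4),m.sum(),"r",np.hypot(*v),"ang",ang(v)); return ang(v)
E
python3 - <<'E'
from h import *
print(inkang())
E
```

```text
ink [0.4846 0.0757 0.0823] 47 r 0.13389426500094573 ang 101.17302252809924
101.17302252809924
```

Run:
```python
from h import *
a=236
servo_line(*pose(a),rate=.025,contact_N=20); inkang()
servo_line(*pose(a,.015),rate=.05); servo_line(*pose(a,.015,.13),rate=.12)
move_ptp([0.47,-0.05,0.36],[.97346,.22886,0,0])
c=capture("wrist"); cv2.imwrite("pics/w3.png",c["image"]); P=cloud(c)
hub=top(P,[*HUB,.06],.03,.057,.07); print(hub)
g=np.array([.445,.056]); k=top(P,g,.04,.076,.092); print(k)
v=k[0]-hub[0]; print(ang(v),np.hypot(*v),current_clock())
```

```text
ink [0.4463 0.0635 0.0827] 41 r 0.1354419513012558 ang 118.31826700968854
(array([ 0.51048965, -0.05581379]), 0.0198, 651, array([ 0.51084519, -0.05562539,  0.06128846]))
(array([0.45018625, 0.05913253]), 0.0155, 454, array([0.45068932, 0.05871365, 0.08274778]))
117.6825059262846 0.12980430658664133 17.95
```

View pics/w3.png

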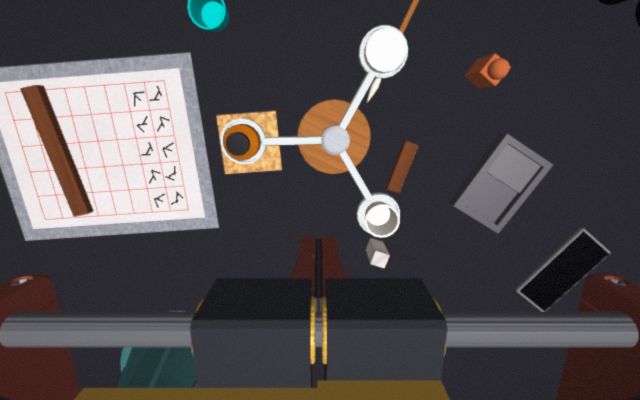

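All loads are riding. The ink tray at (243,141) is centred to within about 6 mm: it sits at 117.7° and the pad at about 120.4°. I'll nudge it another 2.7°.

Run:
```python
from h import *
a=238.7
move_ptp(*pose(236,.015,.13)); servo_line(*pose(236,.015),rate=.08); servo_line(*pose(236,.002),rate=.03)
servo_line(*pose(a),rate=.015,contact_N=20)
servo_line(*pose(a,.015),rate=.05); servo_line(*pose(a,.015,.13),rate=.12)
move_ptp([0.47,-0.05,0.36],[.97346,.22886,0,0])
c=capture("wrist"); cv2.imwrite("pics/w4.png",cv2.resize(c["image"][40:280,180:460],None,fx=2.5,fy=2.5)); P=cloud(c)
hub=top(P,[*HUB,.06],.03,.057,.07); k=top(P,[.445,.056],.04,.076,.092); v=k[0]-hub[0]; print(k,ang(v),np.hypot(*v))
# pad corners rectified to the plane, edges from colour, robustly
h=cv2.cvtColor(c["image"],cv2.COLOR_BGR2HSV); m=cv2.inRange(h,(10,60,110),(30,255,255)); m[:100]=0;m[185:]=0;m[:,:212]=0;m[:,285:]=0
q=np.array([w(c,x,.003)[:2] for x in np.argwhere(m)[:,::-1]],np.float32)
r=cv2.minAreaRect(q*1000); print("pad",r,ang(np.array(r[0])/1000-hub[0])); print(current_clock())
```

```text
(array([0.44453104, 0.05567309]), 0.0154, 444, array([0.44497159, 0.055606  , 0.08281141])) 120.53295340306033 0.12936452714441438
pad ((444.54229736328125, 56.56098937988281), (91.75120544433594, 91.94364929199219), 30.719375610351562) 120.33006379166984
25.6083
```

View pics/w4.png

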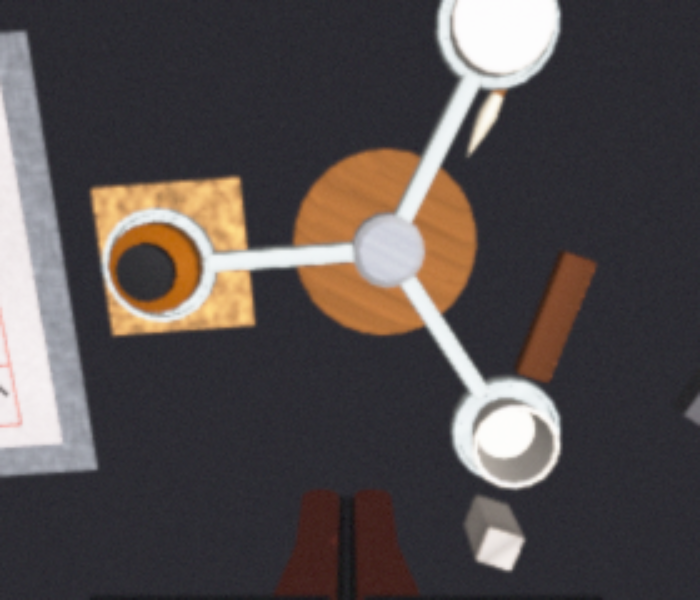

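The ink tray at crop (160,265) is now centred over the pad: 120.5° against 120.3°, within about 1 mm. The other items are undisturbed and the arm is clear.

```bash
python3 -c "from bench import *; print(close_job())"
```

```text
the job is handed in; nothing more can be done
None
```

I turned the stand about 154° by pushing the cup's arm with the shut fingertips; the ink tray now stands centred over the cork pad to within about 1 mm, the bottle, cup and paste pot are still in their trays, and the job was handed in at about 26 s.

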